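# Back the wrench loader off by one ratchet notch

## Task

The wrench loader has been wound one notch too far. Lift its ratchet pawl with a fingertip by the pin that sticks out of it and tip it over onto its rest, push the star handle backward (over the top towards the pawl side) by one ratchet notch, then tip the pawl back so that it drops fully into the next tooth gap. Only push gently with fingertips, do not grip anything, and leave the canister, weight, bumper and wrench head where they stand.

Things in the scene. Friction and masses are not known exactly. Their poses are not given: they have to be found in the camera images.
- loader: Fixed torque-wrench loader on a 255 x 375 mm base plate. Origin: on the counter, under the shaft at the front face of the grey gear housing. Its x runs along the shaft away from the housing, y to the pawl bracket, z up. In this frame (mm): shaft at y 0, z 120; housing x -110 to 0, y -70 to 70, top z 144 (drive on it to 198 at x -60); black loading arm at x -75, y -65 to -195, top z 153.
- wheel (a joint): Turn (rad) of ratchet wheel and star handle together: within 0.05 of 0 at the start, growing backward, i.e. as the top moves to the pawl bracket (loader +y). One notch (of ten) = 0.628. Friction (about 4 N at a knob) holds it where it is left. The pawl, when down, blocks it backward beyond the play. The nose drops fully home only with the wheel within 0.07 of a whole notch, else it stays up on a tooth.
- pawl (a joint): Turn (rad) of the 150 g gravity pawl: 0 = down, nose fully in a tooth gap; grows as it is lifted, its top moving up and over to loader +y. Above 0.12 the nose clears the teeth. Let go below about 0.7 it falls back on the wheel; past about 0.9 it falls over to its rest at 1.35 and stays. About 1 N at the pin moves it.
- lift_pin (a point): Middle of the free length of the pawl's lift pin: steel, 10 mm thick, sticking out level 36 mm (loader x 36 to 72) from the pawl (x 24 to 36), free below; turns with the pawl, 106 mm from pawl_pivot. Loader frame (mm): pawl down x 54, y 33, z 200; on its rest x 54, y 165, z 202. Ratchet wheel x 23 to 37, its teeth reach z 175; bracket plate x 3 to 17, y 74 to 150, to z 174.
- pawl_pivot (a point): Pivot of the pawl, fixed at x 30, y 100, z 118 mm of the loader, its axis parallel to loader x.
- wheel_axis (a point): Hub centre of the star handle, on the shaft, at x 100, y 0, z 120 mm of the loader, fixed. Hub 42 mm in diameter; five radial steel arms, 11 mm thick, 72 degrees apart, each with a black ball knob of 23 mm diameter centred 86 mm from the axis, all in the plane x 100.
- push_knob (a point): Centre of the ball knob on the star arm nearest to upright at the start: 24 degrees from upright, leaning away from the pawl bracket (x 100, y -35, z 199 mm of the loader with wheel at 0). It turns with the wheel, 86 mm from the axis, at x 100. From its -y side it is pushed backward.
- canister: Clear screw-top canister of drive pins with a white lid, 63 mm in diameter, 84 mm high, loose; origin under its centre. Leave it.
- test_weight: Silver cylindrical test weight with a small knob, 48 mm in diameter, 66 mm high, loose; origin under its centre. Leave it.
- bumper: Ridged yellow bumper, 48 mm in diameter, 34 mm high, loose; origin under its centre. Leave it.
- wrench_head: Steel open-end wrench head lying flat, 75 mm long, 36 mm wide, 12 mm high, loose; origin on the counter under its middle. Leave it.

How it is judged:
By the outcome, as a careful person would: the job done as asked, in the order asked, and still so for the second after the job is handed in, with the robot touching nothing.
It also fails if it takes over 61 s, if anything falls off the work surface, if the arm or the gripper's body presses on something with over 40 N, if the wrist force passes 120 N, or if a joint passes its speed limit or range.

## Robot

A 6-joint arm with a two-finger parallel gripper is mounted at the origin on the work surface. World frame = base frame: x ahead of the robot, y to its left, z up, the work surface at z = 0. Lengths are in m, angles in rad, forces in N, time in s.
With the tool pointing down it reaches from about 0.425 to 0.95 m from the base axis. Payload 3.5 kg.
Tool frame: the origin (TCP) lies midway between the tips of the shut fingers; the grasp point (between the pads) lies 19 mm behind it; z points along the fingers, x is the direction in which the jaws open and shut, and the axes are right-handed (so a half turn about z gives the same grasp; the last joint's range is limited). The gripper opens to 85 mm and grips with 20 to 120 N. Pads are 22 mm wide; open, the fingers measure 114 mm over their backs; the gripper's body (76 mm by 85 mm) begins 54 mm behind the grasp point. The pads swing forward as they close: fully open they stand 13 mm farther back than shut.
Start: joints at [-1.285, 0.286, 1.577, -0, 1.279, -0.15], TCP at [0.285, -0.612, 0.231] pointing down, gripper open.
Joint ranges: [-2.77, 2.77], [-0.9, 2.22], [0.21, 2.48], [-1.53, 4.67], [0.24, 2.81], [-2.84, 2.84]. Speed limits (rad/s): [2.79, 2.79, 3.14, 3.14, 3.14, 3.14].

## Interface

Orientations are given as a unit quaternion [x, y, z, w].
In Python, from plant import readout, optics, ctrl gives the robot as it stands. The module is installed in compiled form; this text tells all that it offers.
- The arm moves only by the shell command python3 -m crank 'ROWS' [OPENING] [FORCE]. ROWS is text: rows parted by semicolons, each of 6 numbers parted by spaces: the shift along the tool's x, y, z in mm, then the turn, a rotation vector about the tool's x, y, z in rad. In form: dx dy dz ax ay az; .... A call has 1 to 5 rows; each row shifts and turns the commanded pose from where the row before left it, along the tool's axes as they then stand; what a row does not reach is not made up. A row lasts 1/8 s, in which the tool goes at most 62.5 mm and 10.7 degrees, less where a joint would pass 70% of its speed; a pose out of reach is approached as far as the arm can. A call is refused whole if a number of a shift passes 62.5 or a number of a turn 0.188, either way. A call with a gripper value outside its range is refused whole. OPENING is the opening, from -1 (shut) to 1 (fully open), set as the call begins (- or left out, the last holds). The fingers move at their own pace and stop on an object; FORCE is the grip in N (left out, the last holds). Time passes only in rows, so rows that do not move let the fingers close. It gives the time, the measured TCP pose, the force and the opening at its end, in the units of the state.
- readout.get_state(): the state, without advancing time (a new reading comes with each control period).
- optics.read_camera(name): name is "scene" or "top" or "wrist"; returns the picture (420x560x3 uint8, red, green, blue); there is no depth.
- optics.calibration(name): a dict with "mtx" (3x3 intrinsics, pixels), "dist_coeffs" ([k1, k2, p1, p2, k3] as OpenCV has them; the pictures are not rectified), "rvec" (rotation vector, rad) and "tvec" (3), from world to camera coordinates, as OpenCV has them; the wrist camera has in their place "tool_from_camera" (4x4, takes a point from camera to tool coordinates, whose origin is the TCP and whose axes are the tool frame's). Camera axes: x right, y down, z forward; pixel columns grow to the right and rows downward; lengths in m; the calibration is good to about 2 mm. A picture is of the moment at which its call begins: read the wrist's pose just before it. calibration takes no time and is no camera call.
- ctrl.sign_off(): hands the job in, once; it reports no verdict.
Trained networks look in the newest picture that a camera, given by its name, has taken for a name from the list of things; names that differ only in an ending like _2 or _b are one class to them, and where a whole thing is asked for, a point or a joint stands for the part that bears it (a point fixed in the world has none). Each returns a list of dicts, best first, with "p" (0 to 1); they miss things now and then, are a little off and sometimes report something else, mostly with a low value. They report only what shows in the picture. A call takes as long as a camera call.
- optics.recognise(camera, thing): "xy" ([column, row] as shares, 0 to 1, of the picture: columns of its width, rows of its height, amid what is visible of it).
The state is a dict: "time": time; "qpos": joint angles; "dq": joint speeds; "joint_efforts": joint torques, N m; "eef_pos": TCP position; "tcp_rot": TCP orientation; "contact_force": force on the tool from outside, world axes, zero at the start; "wrist_torque": the same for the moment, N m; "opening": opening from 0.0 (shut) to 1.0 (fully open).
Only numpy, scipy, OpenCV 4.12 (cv2) and the standard library are available. Lean on these libraries where they do the work, as an engineer would, in place of code of your own. Each camera call takes 0.05 s, during which the arm holds its last target.

## Working session

There is one attempt and no reset: what is moved stays moved. The work goes in short steps, Python scripts to look and compute and a shell command to move; the robot and the scene stay as the last step left them, time stands still between calls to the robot, and variables do not carry over. Pictures are saved under pics/ and viewed, and the job is handed in when it is done.

```bash
mkdir -p pics; ls; cat > h.py <<'E'
import numpy as np, cv2
from plant import readout, optics, ctrl
E
python3 - <<'E'
from h import *
s=readout.get_state()
print(s)
for n in ["scene","top","wrist"]:
    im=optics.read_camera(n); cv2.imwrite(f"pics/{n}0.png",im[:,:,::-1]); 
    c=optics.calibration(n); print(n,{k:np.round(v,4).tolist() for k,v in c.items()})
E
```

```text
pics
{'time': 0.0, 'qpos': array([-1.28501555e+00,  2.87183597e-01,  1.57819393e+00, -1.96459970e-05,
        1.27861527e+00, -1.50029484e-01]), 'dq': array([ 7.71840328e-04, -8.00023448e-05,  2.33058341e-04, -1.17011732e-03,
       -1.03176790e-03,  1.42798204e-04]), 'joint_efforts': array([ 9.69159191e-04, -4.05981338e+01, -2.92625731e+01, -2.38465248e-05,
        5.86585971e-03, -4.61174565e-06]), 'eef_pos': array([ 0.28476171, -0.61125549,  0.22992607]), 'tcp_rot': array([ 8.43252088e-01, -5.37516954e-01, -9.10360974e-04, -7.81986153e-04]), 'contact_force': array([-0.20114849,  0.82698322, -0.50834397]), 'wrist_torque': array([ 0.02250631, -0.03355987, -0.00171369]), 'opening': 1.0081387724216144}
scene {'mtx': [[490.4475, 0.0, 280.0496], [0.0, 490.4475, 199.0706], [0.0, 0.0, 1.0]], 'dist_coeffs': [-0.1647, 0.0, 0.0, 0.0, 0.0], 'rvec': [1.9832, 1.1684, -0.5912], 'tvec': [-0.281, -0.2116, 1.5967]}
top {'mtx': [[446.4306, 0.0, 289.4731], [0.0, 446.4306, 198.2717], [0.0, 0.0, 1.0]], 'dist_coeffs': [-0.0221, 0.0, 0.0, 0.0, 0.0], 'rvec': [2.109, -2.162, 0.2128], 'tvec': [-0.0179, 0.5979, 0.9535]}
wrist {'mtx': [[319.321, 0.0, 275.7441], [0.0, 319.321, 208.3316], [0.0, 0.0, 1.0]], 'dist_coeffs': [0.0241, 0.0, 0.0, 0.0, 0.0], 'tool_from_camera': [[1.0, 0.0003, 0.0001, 0.0008], [-0.0003, 0.9468, 0.3217, -0.0826], [-0.0, -0.3217, 0.9468, -0.1441], [0.0, 0.0, 0.0, 1.0]]}
```

View pics/scene0.png

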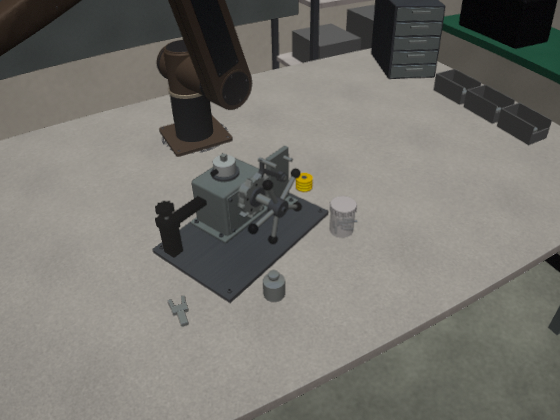

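View pics/top0.png

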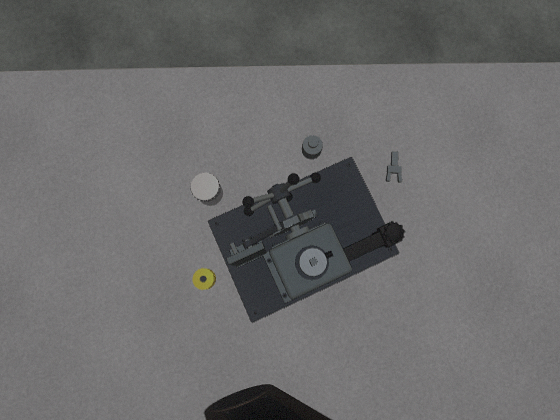

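View pics/wrist0.png

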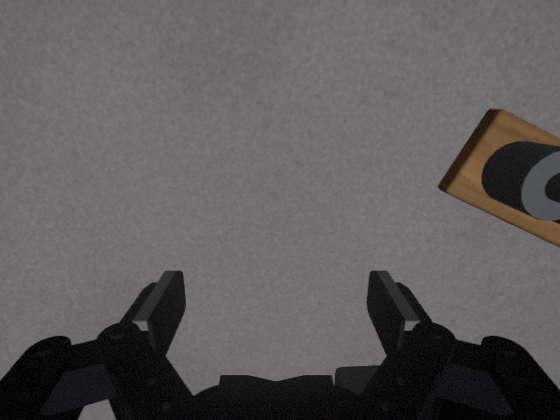

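```bash
python3 - <<'E'
from h import *
for n in ["scene","top"]:
    for t in ["loader","wheel","pawl","lift_pin","pawl_pivot","wheel_axis","push_knob","canister","test_weight","bumper","wrench_head"]:
        r=optics.recognise(n,t)
        print(n,t,[(round(float(d["p"]),2),[round(d["xy"][0]*560),round(d["xy"][1]*420)]) for d in r[:3]])
print(readout.get_state()["time"])
E
```

```text
scene loader [(0.63, [236, 224]), (0.56, [275, 288])]
scene wheel [(0.91, [268, 202])]
scene pawl [(0.82, [267, 172])]
scene lift_pin [(0.74, [183, 310]), (0.6, [271, 166])]
scene pawl_pivot [(0.6, [234, 226]), (0.3, [306, 184])]
scene wheel_axis [(0.58, [236, 224]), (0.5, [265, 205])]
scene push_knob []
scene canister [(0.92, [342, 218])]
scene test_weight [(0.97, [276, 286])]
scene bumper [(0.74, [304, 179])]
scene wrench_head [(0.9, [183, 312]), (0.51, [342, 215])]
top loader [(0.76, [304, 240]), (0.5, [209, 190])]
top wheel [(0.92, [286, 202])]
top pawl [(0.61, [269, 230])]
top lift_pin [(0.94, [270, 232])]
top pawl_pivot [(0.63, [299, 237])]
top wheel_axis [(0.56, [301, 235])]
top push_knob [(0.71, [285, 198])]
top canister [(0.8, [205, 189]), (0.63, [204, 277])]
top test_weight [(0.64, [311, 146])]
top bumper [(0.62, [205, 279])]
top wrench_head [(0.69, [395, 169])]
1.25
```

```bash
python3 - <<'E'
from h import *
a=cv2.imread("pics/scene0.png")[130:310,140:360]; cv2.imwrite("pics/s0z.png",cv2.convertScaleAbs(cv2.resize(a,None,fx=3.3,fy=3.3,interpolation=cv2.INTER_CUBIC),alpha=1.6))
a=cv2.imread("pics/top0.png")[140:330,190:415]; cv2.imwrite("pics/t0z.png",cv2.convertScaleAbs(cv2.resize(a,None,fx=3.1,fy=3.1,interpolation=cv2.INTER_CUBIC),alpha=1.8))
E
```

```text
(no output)
```

View pics/s0z.png

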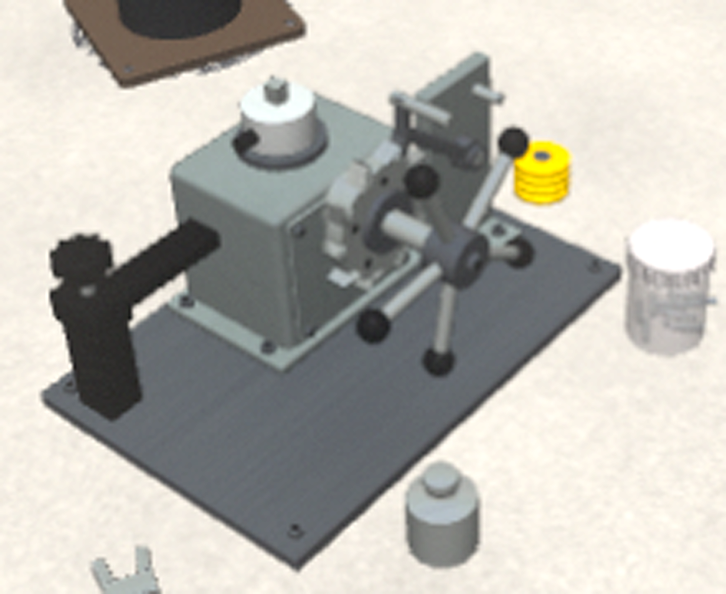

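View pics/t0z.png

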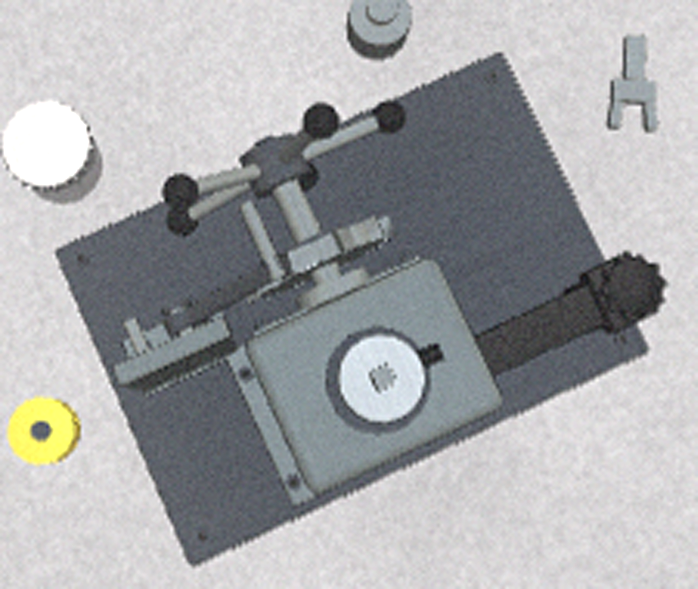

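```bash
cat >> h.py <<'E'
from scipy.optimize import least_squares
from scipy.spatial.transform import Rotation as R
def proj(n,P):
    c=optics.calibration(n)
    return cv2.projectPoints(np.array(P,float).reshape(-1,1,3),np.array(c["rvec"],float),np.array(c["tvec"],float),np.array(c["mtx"]),np.array(c["dist_coeffs"]))[0].reshape(-1,2)
def L2W(p,P):
    P=np.array(P,float).reshape(-1,3)/1000; c,s=np.cos(p[2]),np.sin(p[2])
    return np.c_[p[0]+c*P[:,0]-s*P[:,1],p[1]+s*P[:,0]+c*P[:,1],P[:,2]]
def knob(k,w):
    a=np.radians(24+72*k)-w
    return [100,-86*np.sin(a),120+86*np.cos(a)]
E
cat > fit.py <<'E'
from h import *
tz=lambda u,v:(190+u/3.1,140+v/3.1); sz=lambda u,v:(140+u/3.3,130+v/3.3)
T=[(0,tz(320,119)),(4,tz(180,188)),(1,tz(390,116)),(3,tz(182,221))]
S=[(0,sz(421,181)),(4,sz(514,142)),(1,sz(373,327)),(2,sz(438,361)),(3,sz(518,250))]
TH=[([0,70,144],tz(250,345)),([0,-70,144],tz(430,262)),([-110,-70,144],tz(500,407)),([-110,70,144],tz(317,497)),([72,33,200],tz(247,205))]
SH=[([72,33,200],sz(447,118)),([0,-70,144],sz(283,217)),([-110,-70,144],sz(175,175))]
def res(p):
    a=proj("top",L2W(p,[knob(k,p[3]) for k,_ in T]+[q for q,_ in TH]))-np.array([u for _,u in T+TH])
    b=proj("scene",L2W(p,[knob(k,p[3]) for k,_ in S]+[q for q,_ in SH]))-np.array([u for _,u in S+SH])
    return np.r_[a,b].ravel()
r=least_squares(res,[0.6,0,0.4,0],loss="soft_l1"); print(r.x,np.degrees(r.x[2])); print(np.round(res(r.x).reshape(-1,2),1))
p=r.x
for n,q in dict(pin=[54,33,200],pinrest=[54,165,202],knob=knob(0,p[3]),axis=[100,0,120],orig=[0,0,0]).items(): print(n,np.round(L2W(p,q),4))
E
python3 fit.py
```

```text
[ 0.50492093 -0.04802175  0.40321027  0.03449422] 23.10224648524681
[[ 0.3  0.2]
 [ 0.   0.7]
 [-0.6 -0. ]
 [-0.1 -0.7]
 [-3.3 -1.8]
 [ 1.4 -3.7]
 [ 2.5 -0.8]
 [-2.1  0.1]
 [-1.  -0.9]
 [-0.4 -0.9]
 [-0.6 -0.8]
 [-0.3 -1.2]
 [-0.1 -1.2]
 [-0.1 -0.3]
 [ 0.7 -0.3]
 [-2.9  0.4]
 [-3.8 -4.1]]
pin [[0.5416 0.0035 0.2   ]]
pinrest [[0.4898 0.1249 0.202 ]]
knob [[ 0.6096 -0.0384  0.1997]]
axis [[ 0.5969 -0.0088  0.12  ]]
orig [[ 0.5049 -0.048   0.    ]]
```

```bash
cat >> h.py <<'E'
PL=np.array([0.50492,-0.04802,0.40321])
def delta(lp,verbose=True):
    """tool-frame shift (mm) & turn to put TCP at loader point lp, tool x = loader -y, tool down"""
    s=readout.get_state(); Rt=R.from_quat(s["tcp_rot"])
    tgt=L2W(PL,lp)[0]
    d=Rt.inv().apply(tgt-s["eef_pos"])*1000
    y=PL[2]; X=np.array([np.sin(y),-np.cos(y),0]); Z=np.array([0,0,-1.]); Rg=R.from_matrix(np.c_[X,np.cross(Z,X),Z])
    w=(Rt.inv()*Rg).as_rotvec()
    e=s["eef_pos"]; c,sn=np.cos(y),np.sin(y); q=e-np.r_[PL[:2],0]
    print("t",round(float(s["time"]),2),"loader TCP",np.round([1000*(c*q[0]+sn*q[1]),1000*(-sn*q[0]+c*q[1]),1000*q[2]],1),"shift",np.round(d,1),"turn",np.round(w,4),"F",np.round(s["contact_force"],1),"op",round(float(s["opening"]),3))
    return d,w
E
python3 - <<'E'
from h import *
delta([54,-5,260])
E
```

```text
t 1.25 loader TCP [-423.6 -432.3  231.3] shift [-411.6 -491.2  -28.7] turn [0.     0.     0.0326] F [-0.4  0.4  0.7] op 1.001
```

```bash
python3 -m crank '0 0 -28 0 0 0.0326; -34 -41 0 0 0 0; -34 -41 0 0 0 0; -34 -41 0 0 0 0; -34 -41 0 0 0 0' -1 20
python3 -m crank '-34 -41 0 0 0 0; -34 -41 0 0 0 0; -34 -41 0 0 0 0; -34 -41 0 0 0 0; -34 -41 0 0 0 0'
python3 - <<'E'
from h import *
delta([54,-5,260])
E
```

```text
time: 1.88
eef_pos: [0.383, -0.4209, 0.2595]
tcp_rot: [0.834, -0.551, 0.0, 0.0]
contact_force: [0.0, 0.9, -0.4]
opening: -0.002
time: 2.5
eef_pos: [0.5049, -0.184, 0.2597]
tcp_rot: [0.834, -0.551, 0.0, -0.0]
contact_force: [0.8, 0.6, 0.3]
opening: 0.003
t 2.5 loader TCP [ -53.4 -125.1  259.7] shift [-120.1 -107.3   -0.4] turn [-0.0005 -0.0007 -0.0001] F [0.8 0.6 0.3] op 0.003
```

```bash
python3 -m crank '-40 -36 0 0 0 0; -40 -36 0 0 0 0; -40 -36 0 0 0 0; 0 0 0 0 0 0'
python3 - <<'E'
from h import *
delta([54,-5,190])
for n in ["wrist","top","scene"]:
    im=optics.read_camera(n); cv2.imwrite(f"pics/{n}1.png",cv2.convertScaleAbs(im[:,:,::-1],alpha=1.5))
E
```

```text
time: 3.0
eef_pos: [0.5571, -0.0297, 0.2595]
tcp_rot: [0.836, -0.549, 0.0, -0.0]
contact_force: [-0.7, -0.6, -0.2]
opening: 0.0
t 3.0 loader TCP [ 55.2  -3.6 259.5] shift [ 1.4  1.2 69.5] turn [-0.0005  0.0003  0.0053] F [-0.7 -0.6 -0.2] op 0.0
```

View pics/wrist1.png

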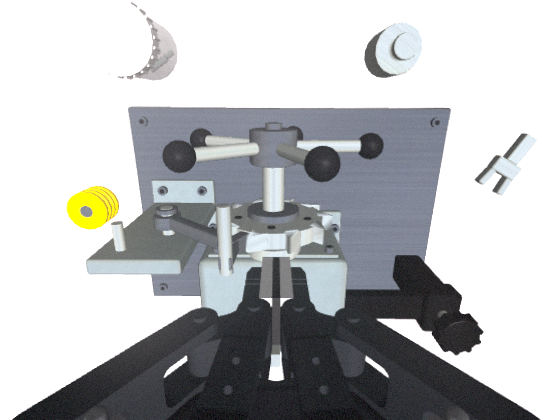

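View pics/scene1.png

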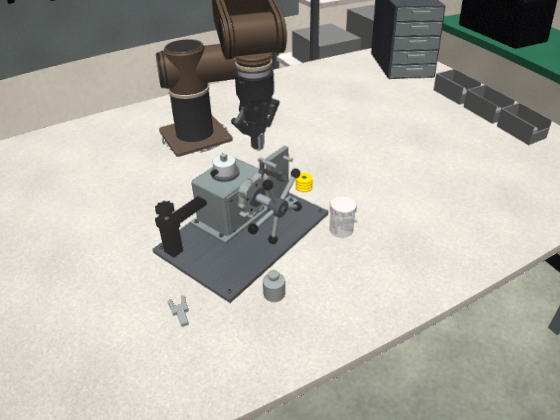

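```bash
python3 - <<'E'
import re
s=open('fit.py').read()
from h import *
exec(s.split("r=least_squares")[0])
st=readout.get_state(); Tt=np.eye(4); Tt[:3,:3]=R.from_quat(st["tcp_rot"]).as_matrix(); Tt[:3,3]=st["eef_pos"]
c=optics.calibration("wrist"); Tc=np.linalg.inv(Tt@np.array(c["tool_from_camera"]))
def pw(P): return cv2.projectPoints(P.reshape(-1,1,3),R.from_matrix(Tc[:3,:3]).as_rotvec(),Tc[:3,3].copy(),np.array(c["mtx"]),np.array(c["dist_coeffs"]))[0].reshape(-1,2)
W=[(4,(178.5,156)),(0,(322.5,163)),(1,(370,145.5)),(3,(200,138.5))]
WH=[([72,33,200],(224,210))]
def resw(p): return (pw(L2W(p,[knob(k,p[3]) for k,_ in W]+[q for q,_ in WH]))-np.array([u for _,u in W+WH])).ravel()
def one(p): return np.r_[resw(p)]
p0=[.505,-.048,.403,.034]
print(resw(p0).reshape(-1,2).round(1))
for f in (one, lambda p: np.r_[res(p),resw(p)]):
    r=least_squares(f,p0,loss="soft_l1"); print(r.x.round(4)); print(resw(r.x).reshape(-1,2).round(1))
E
```

```text
[[-6.1 -3.5]
 [-8.  -4.3]
 [-6.5 -3.7]
 [-4.1 -1.7]
 [-9.  -9.4]]
[ 0.5043 -0.0537  0.3998  0.0365]
[[ 1.7  0.2]
 [-0.2  0.3]
 [-0.8 -0.2]
 [ 1.5  1. ]
 [-1.  -5.5]]
[ 0.5041 -0.0519  0.3968  0.0263]
[[ 0.  -0.7]
 [-1.2 -0.5]
 [-2.7 -0.6]
 [-0.6  0.3]
 [-3.3 -6.4]]
```

```bash
sed -i 's/^PL=.*/PL=np.array([0.5043,-0.0515,0.4])/' h.py; python3 - <<'E'
from h import *
delta([56,-2,189])
E
```

```text
t 3.15 loader TCP [ 55.1  -3.6 259.3] shift [-1.6 -0.9 70.3] turn [ 0.0004 -0.0004  0.0031] F [-0.2 -0.2 -0.2] op -0.002
```

```bash
python3 -m crank '0 0 35 0 0 0; 0 0 35 0 0 0; -2 0 0 0 0 0; -6 0 0 0 0 0;-4 0 0 0 0 0'
python3 - <<'E'
from h import *
delta([54,20,189])
im=optics.read_camera("wrist"); cv2.imwrite("pics/w2.png",cv2.convertScaleAbs(im[:,:,::-1],alpha=1.5))
im=optics.read_camera("scene")[120:260,180:360]; cv2.imwrite("pics/s2.png",cv2.convertScaleAbs(cv2.resize(im[:,:,::-1],None,fx=4,fy=4,interpolation=2),alpha=1.5))
E
```

```text
time: 3.78
eef_pos: [0.5528, -0.0221, 0.1916]
tcp_rot: [0.834, -0.551, 0.002, -0.001]
contact_force: [1.2, 0.0, 0.9]
opening: -0.001
t 3.77 loader TCP [ 56.2   8.2 191.6] shift [-11.8   2.1   2.5] turn [-0.003  -0.0022  0.0028] F [1.2 0.  0.9] op -0.001
```

View pics/w2.png

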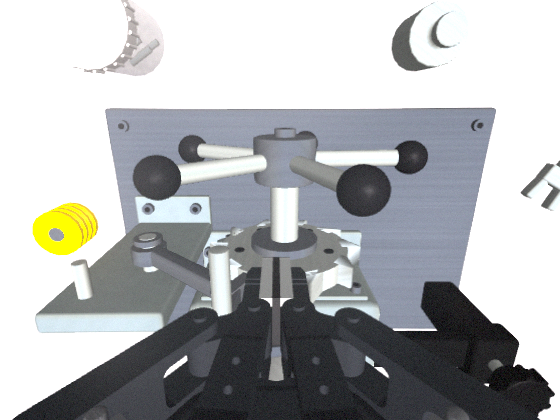

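View pics/s2.png

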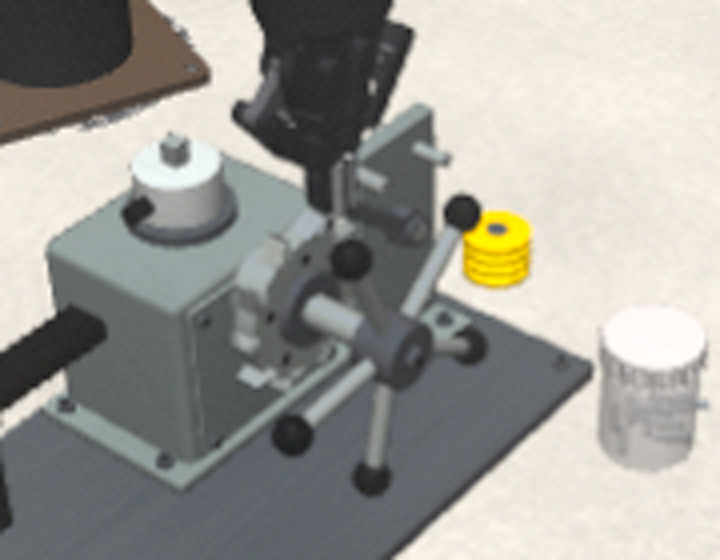

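```bash
python3 -m crank '-3 0 0 0 0 0; -3 0 0 0 0 0; -3 0 0 0 0 0'; python3 -m crank '-3 0 -1 0 0 0; -3 0 -1 0 0 0; -3 0 -1 0 0 0'; python3 -m crank '-4 0 -3 0 0 0; -4 0 -3 0 0 0; -4 0 -3 0 0 0'
python3 - <<'E'
from h import *
delta([54,20,189])
im=optics.read_camera("wrist"); cv2.imwrite("pics/w3.png",cv2.convertScaleAbs(im[:,:,::-1],alpha=1.5))
E
```

```text
time: 4.25
eef_pos: [0.5486, -0.0139, 0.1897]
tcp_rot: [0.835, -0.551, 0.001, 0.0]
contact_force: [0.2, -4.0, 3.3]
opening: -0.002
time: 4.62
eef_pos: [0.5454, -0.0054, 0.1934]
tcp_rot: [0.834, -0.551, 0.001, -0.001]
contact_force: [0.7, -1.6, 0.9]
opening: -0.0
time: 5.0
eef_pos: [0.5394, 0.0064, 0.2008]
tcp_rot: [0.834, -0.551, -0.001, 0.0]
contact_force: [0.7, -0.6, -0.8]
opening: -0.0
t 5.0 loader TCP [ 54.9  39.7 200.8] shift [19.7  1.  11.8] turn [0.0012 0.0013 0.0035] F [ 0.7 -0.6 -0.8] op -0.0
```

View pics/w3.png

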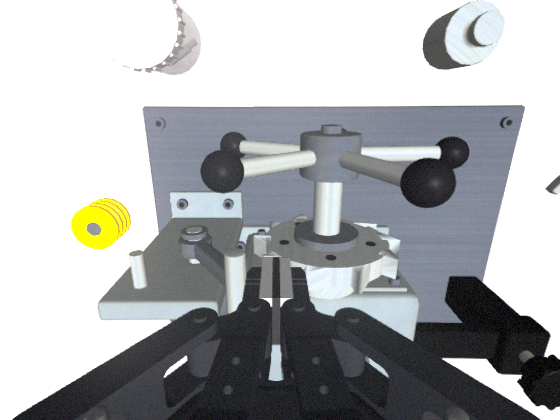

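```bash
python3 -m crank '-7 0 -3 0 0 0; -7 0 -3 0 0 0; -7 0 -2 0 0 0; -7 0 -1 0 0 0; -7 0 -1 0 0 0';python3 -m crank '-7 0 -1 0 0 0; -7 0 0 0 0 0;-7 0 0 0 0 0;-7 0 0 0 0 0'; python3 -m crank '-7 0 1 0 0 0; -7 0 1 0 0 0; -4 0 0 0 0 0; 0 0 0 0 0 0'
python3 - <<'E'
from h import *
delta([54,20,189])
im=optics.read_camera("wrist"); cv2.imwrite("pics/w4.png",cv2.convertScaleAbs(im[:,:,::-1],alpha=1.5))
E
```

```text
time: 5.68
eef_pos: [0.5262, 0.0385, 0.2114]
tcp_rot: [0.834, -0.551, 0.0, -0.0]
contact_force: [0.1, -1.2, -0.1]
opening: -0.003
time: 6.18
eef_pos: [0.5151, 0.0642, 0.2122]
tcp_rot: [0.834, -0.551, -0.0, 0.0]
contact_force: [-0.4, 0.1, -0.1]
opening: -0.002
time: 6.68
eef_pos: [0.5082, 0.0805, 0.2103]
tcp_rot: [0.835, -0.551, 0.0, -0.0]
contact_force: [-0.1, 0.0, 0.2]
opening: 0.003
t 6.67 loader TCP [ 55.  120.1 210.3] shift [100.1   1.4  21.3] turn [-0.     -0.      0.0037] F [-0.1  0.   0.2] op 0.003
```

View pics/w4.png

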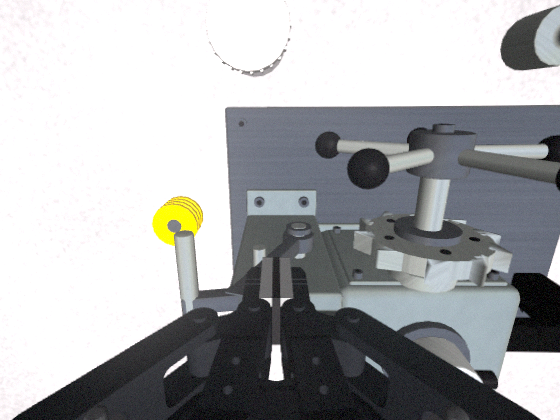

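```bash
python3 -m crank '0 0 -50 0 0 0; 45 -10 0 0 0 0; 50 -10 0 0 0 0; 50 -13 0 0 0 0; 40 -13 0 0 0 0'; python3 -m crank '0 0 0 0 0 0'
python3 - <<'E'
from h import *
delta([101,-72,193])
im=optics.read_camera("wrist"); cv2.imwrite("pics/w5.png",cv2.convertScaleAbs(im[:,:,::-1],alpha=1.5))
E
```

```text
time: 7.35
eef_pos: [0.6242, -0.074, 0.2603]
tcp_rot: [0.834, -0.552, 0.0, -0.0]
contact_force: [0.2, 0.2, -0.4]
opening: -0.001
time: 7.48
eef_pos: [0.6243, -0.0745, 0.2596]
tcp_rot: [0.833, -0.553, -0.0, 0.0]
contact_force: [-0.4, 0.2, 0.7]
opening: 0.003
t 7.47 loader TCP [101.5 -67.9 259.6] shift [ 4.1  0.5 66.6] turn [ 0.0006  0.0001 -0.0003] F [-0.4  0.2  0.7] op 0.003
```

View pics/w5.png

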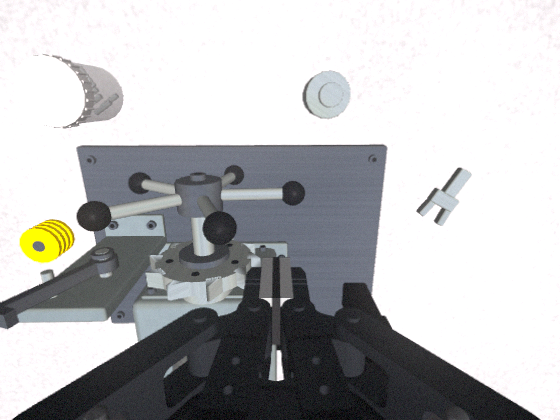

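```bash
python3 -m crank '4 0 34 0 0 0; 0 0 33 0 0 0; 0 0 0 0 0 0; -6 0 0 0 0 0;-4 0 0 0 0 0';python3 -m crank '-3 0 0 0 0 0;-3 0 0 0 0 0';
python3 - <<'E'
from h import *
delta([100,-60,193])
im=optics.read_camera("wrist"); cv2.imwrite("pics/w6.png",cv2.convertScaleAbs(im[:,:,::-1],alpha=1.5))
E
```

```text
time: 8.15
eef_pos: [0.6217, -0.0658, 0.1958]
tcp_rot: [0.835, -0.551, 0.002, -0.001]
contact_force: [1.0, 0.5, 0.1]
opening: -0.0
time: 8.4
eef_pos: [0.6187, -0.0606, 0.1941]
tcp_rot: [0.834, -0.551, 0.001, -0.0]
contact_force: [1.1, -1.4, -0.0]
opening: 0.003
t 8.4 loader TCP [101.8 -53.  194.1] shift [7.  1.9 1.1] turn [-0.001  -0.0008  0.0034] F [ 1.1 -1.4 -0. ] op 0.003
```

View pics/w6.png

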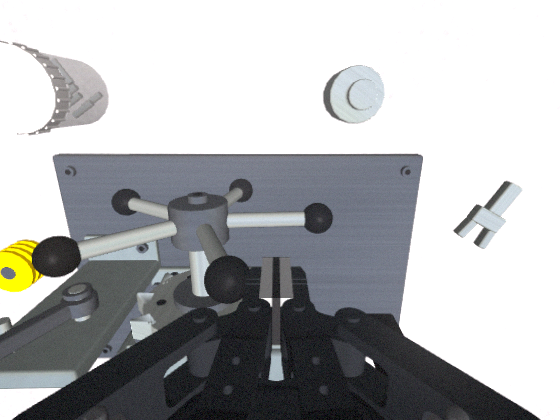

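```bash
python3 -m crank '-2 0 0 0 0 0;-2 0 0 0 0 0;-2 0 0 0 0 0'; python3 -m crank '-2 0 0 0 0 0;-2 0 0 0 0 0;-4 0 -1 0 0 0;-5 0 -1 0 0 0;-5 0 -1 0 0 0'; python3 -m crank '-5 0 -1 0 0 0;-5 0 0 0 0 0;-5 0 0 0 0 0;-4 0 0 0 0 0;0 0 0 0 0 0'
python3 - <<'E'
from h import *
delta([100,-2,196])
for n in ["wrist","top","scene"]:
    im=optics.read_camera(n); cv2.imwrite(f"pics/{n}7.png",cv2.convertScaleAbs(im[:,:,::-1],alpha=1.5))
im=cv2.imread("pics/scene7.png")[120:260,180:360]; cv2.imwrite("pics/s7z.png",cv2.resize(im,None,fx=4,fy=4,interpolation=2))
E
```

```text
time: 8.82
eef_pos: [0.6175, -0.0576, 0.1953]
tcp_rot: [0.834, -0.551, 0.003, 0.001]
contact_force: [1.5, -6.9, 5.2]
opening: -0.002
time: 9.45
eef_pos: [0.6112, -0.0423, 0.2011]
tcp_rot: [0.834, -0.551, 0.005, 0.001]
contact_force: [-0.8, -8.1, 11.5]
opening: 0.002
time: 10.07
eef_pos: [0.6038, -0.0224, 0.2006]
tcp_rot: [0.834, -0.551, 0.004, -0.001]
contact_force: [1.8, -2.2, 5.1]
opening: 0.004
t 10.07 loader TCP [103.  -11.9 200.6] shift [-10.    3.    4.6] turn [-0.0054 -0.0052  0.0029] F [ 1.8 -2.2  5.1] op 0.004
```

View pics/wrist7.png

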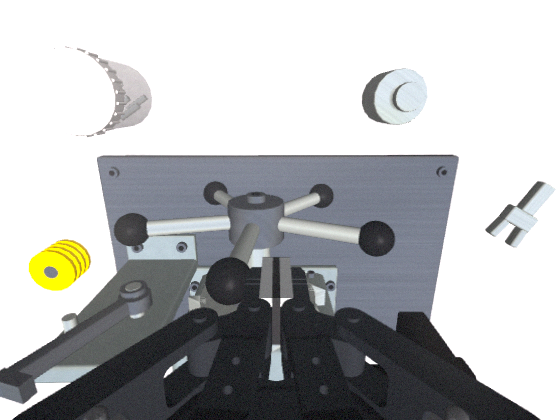

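View pics/s7z.png

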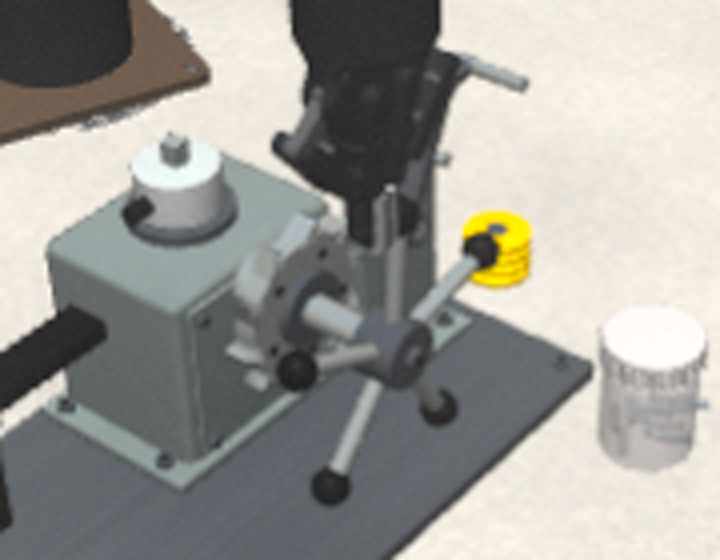

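```bash
cat > wf.py <<'E'
from h import *
def wpose():
    s=readout.get_state(); T=np.eye(4); T[:3,:3]=R.from_quat(s["tcp_rot"]).as_matrix(); T[:3,3]=s["eef_pos"]; return T
def pw(P,Tt):
    c=optics.calibration("wrist"); Tc=np.linalg.inv(Tt@np.array(c["tool_from_camera"]))
    return cv2.projectPoints(P.reshape(-1,1,3),R.from_matrix(Tc[:3,:3]).as_rotvec(),Tc[:3,3].copy(),np.array(c["mtx"]),np.array(c["dist_coeffs"]))[0].reshape(-1,2)
def fitw(obs,cam,w0,Tt=None):
    ks=list(obs); U=np.array([obs[k] for k in ks],float)
    def f(p):
        P=L2W(p,[knob(k,p[3]) for k in ks]); 
        return ((pw(P,Tt) if cam=="wrist" else proj(cam,P))-U).ravel()
    r=least_squares(f,list(PL)+[w0],x_scale=[.01,.01,.05,.1],loss="soft_l1"); print(cam,r.x.round(4)); print(f(r.x).reshape(-1,2).round(1).tolist())
E
python3 - <<'E'
from wf import *
Z=lambda u,v:(180+u/4,120+v/4)
fitw({0:(230,281),4:(131,229),1:(376,238),3:(215,193),2:(321,196)},"wrist",.5,wpose())
fitw({4:Z(481,249),1:Z(296,370),2:Z(330,487),3:Z(438,407)},"scene",.5)
# reference with initial picture
sz=lambda u,v:(140+u/3.3,130+v/3.3)
fitw({0:sz(421,181),4:sz(514,142),1:sz(373,327),2:sz(438,361),3:sz(518,250)},"scene",0)
E
```

```text
wrist [ 0.5043 -0.0501  0.4017  0.5161]
[[0.1, -0.7], [2.2, 0.3], [-1.3, 0.3], [0.3, 0.0], [-0.7, -0.2]]
scene [ 0.5079 -0.0491  0.4034  0.5178]
[[-0.2, 0.2], [0.0, 0.1], [-0.0, -0.3], [0.1, 0.0]]
scene [ 0.5083 -0.0494  0.4075  0.0339]
[[-0.0, 0.1], [-0.4, -0.0], [0.0, -0.1], [0.3, -0.3], [0.1, 0.5]]
```

```bash
python3 -m crank '-4 0 0 0 0 0;-3 0 0 0 0 0;0 0 0 0 0 0;0 0 0 0 0 0'
python3 - <<'E'
from h import *
delta([100,-2,196])
for n in ["wrist","scene"]:
    im=optics.read_camera(n); cv2.imwrite(f"pics/{n}8.png",cv2.convertScaleAbs(im[:,:,::-1],alpha=1.5))
im=cv2.imread("pics/scene8.png")[120:260,180:360]; cv2.imwrite("pics/s8z.png",cv2.resize(im,None,fx=4,fy=4,interpolation=2))
E
```

```text
time: 10.72
eef_pos: [0.6008, -0.0158, 0.2]
tcp_rot: [0.834, -0.551, 0.003, -0.001]
contact_force: [1.1, -2.6, 5.2]
opening: 0.001
t 10.72 loader TCP [102.8  -4.7 200. ] shift [-2.7  2.8  4. ] turn [-0.0046 -0.004   0.0028] F [ 1.1 -2.6  5.2] op 0.001
```

View pics/wrist8.png

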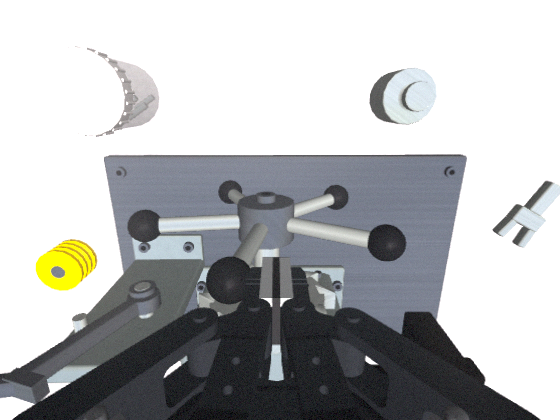

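View pics/s8z.png

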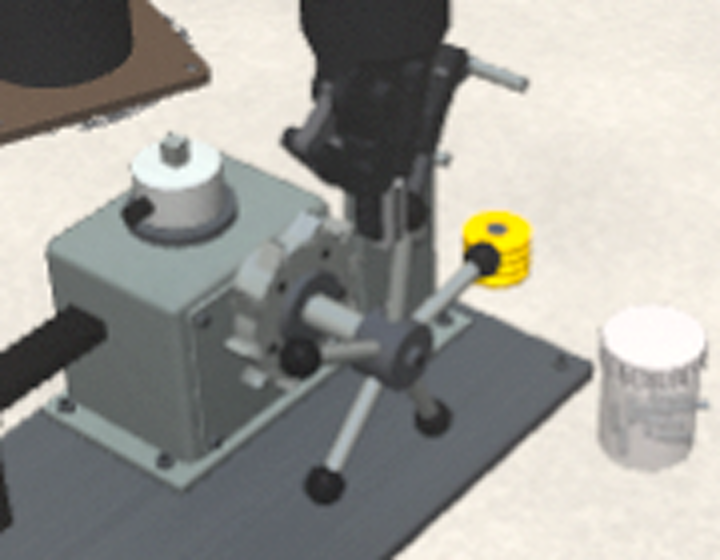

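```bash
python3 - <<'E'
from wf import *
Z=lambda u,v:(180+u/4,120+v/4)
fitw({0:(232,280),4:(144,225),1:(387,243),3:(230,191),2:(336,197)},"wrist",.5,wpose())
fitw({4:Z(484,260),1:Z(301,357),2:Z(324,486),3:Z(433,418)},"scene",.5)
E
```

```text
wrist [ 0.5044 -0.0501  0.3975  0.5973]
[[0.2, -0.8], [2.5, -0.0], [-1.2, -0.2], [0.3, 0.7], [-0.8, 0.4]]
scene [ 0.5088 -0.0483  0.399   0.6081]
[[-0.1, 0.1], [-0.0, 0.1], [0.1, -0.3], [0.1, 0.1]]
```

```bash
python3 -m crank '-2 0 0 0 0 0;0 0 0 0 0 0;0 0 0 0 0 0;10 0 0 0 0 0;20 0 0 0 0 0'; python3 -m crank '0 0 -35 0 0 0;0 0 -35 0 0 0;0 0 0 0 0 0'
python3 - <<'E'
from h import *
delta([54,200,260])
for n in ["wrist","scene","top"]:
    im=optics.read_camera(n); cv2.imwrite(f"pics/{n}9.png",cv2.convertScaleAbs(im[:,:,::-1],alpha=1.5))
im=cv2.imread("pics/scene9.png")[120:260,180:360]; cv2.imwrite("pics/s9z.png",cv2.resize(im,None,fx=4,fy=4,interpolation=2))
E
```

```text
time: 11.45
eef_pos: [0.6093, -0.0405, 0.1963]
tcp_rot: [0.835, -0.551, -0.001, 0.0]
contact_force: [0.5, -0.3, -0.2]
opening: 0.0
time: 11.82
eef_pos: [0.6116, -0.0419, 0.2705]
tcp_rot: [0.834, -0.552, 0.003, -0.001]
contact_force: [0.1, -1.1, -0.1]
opening: 0.001
t 11.82 loader TCP [102.6 -32.9 270.5] shift [-233.    48.1    9.6] turn [-0.0047 -0.0032  0.0024] F [ 0.1 -1.1 -0.1] op 0.001
```

View pics/wrist9.png

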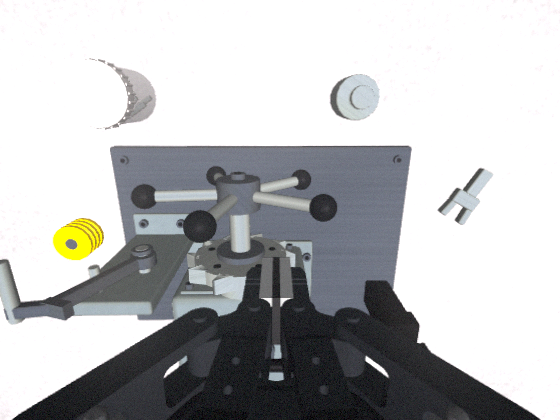

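View pics/s9z.png

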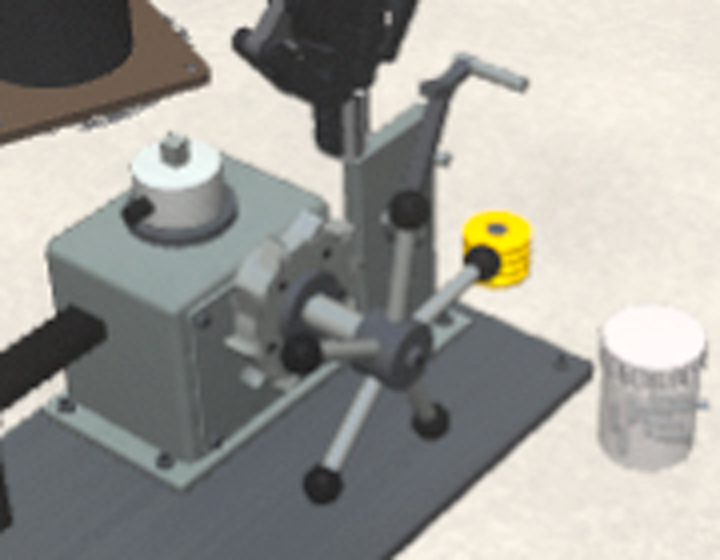

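```bash
python3 - <<'E'
from wf import *
Z=lambda u,v:(180+u/4,120+v/4)
fitw({0:(199.5,226),4:(144,196.5),1:(322,208),3:(216,175),2:(301,179.5)},"wrist",.5,wpose())
fitw({0:Z(408,210),4:Z(485,263),1:Z(302,354),2:Z(322,485),3:Z(431,420)},"scene",.5)
E
```

```text
wrist [ 0.5024 -0.0487  0.4035  0.6251]
[[-0.4, 1.4], [-0.8, -0.3], [1.9, 0.1], [-0.2, -0.3], [0.4, -0.6]]
scene [ 0.5086 -0.0482  0.3958  0.6265]
[[0.4, -0.0], [-0.3, -0.1], [-0.3, 0.1], [0.1, -0.2], [0.1, 0.2]]
```

```bash
python3 -m crank '-47 10 0 0 0 0; -47 10 0 0 0 0; -47 10 0 0 0 0; -47 10 0 0 0 0; -45 8 0 0 0 0'; python3 -m crank '0 0 0 0 0 0; 0 0 0 0 0 0'
python3 - <<'E'
from h import *
delta([54,200,195])
im=optics.read_camera("wrist"); cv2.imwrite("pics/w10.png",cv2.convertScaleAbs(im[:,:,::-1],alpha=1.5))
E
```

```text
time: 12.6
eef_pos: [0.4723, 0.1558, 0.265]
tcp_rot: [0.834, -0.551, -0.002, 0.001]
contact_force: [0.2, -0.3, 0.1]
opening: -0.003
time: 12.85
eef_pos: [0.4741, 0.1545, 0.2661]
tcp_rot: [0.834, -0.551, -0.001, 0.001]
contact_force: [0.3, -0.6, 0.6]
opening: -0.0
t 12.85 loader TCP [ 52.4 201.5 266.1] shift [ 1.5 -1.8 71.1] turn [0.0021 0.0001 0.0035] F [ 0.3 -0.6  0.6] op -0.0
```

View pics/w10.png

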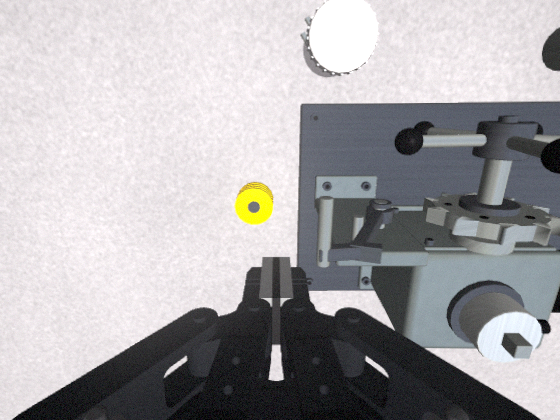

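```bash
python3 -m crank '0 -2 36 0 0 0; 0 0 36 0 0 0; 0 0 0 0 0 0; 6 0 0 0 0 0;5 0 0 0 0 0'; python3 -m crank '3 0 0 0 0 0; 3 0 0 0 0 0; 3 0 0 0 0 0; 3 0 -1 0 0 0'
python3 - <<'E'
from h import *
delta([54,180,195])
im=optics.read_camera("wrist"); cv2.imwrite("pics/w11.png",cv2.convertScaleAbs(im[:,:,::-1],alpha=1.5))
E
```

```text
time: 13.52
eef_pos: [0.4821, 0.145, 0.1974]
tcp_rot: [0.834, -0.551, 0.001, -0.001]
contact_force: [-0.2, 0.7, -0.4]
opening: 0.004
time: 14.02
eef_pos: [0.485, 0.1362, 0.1983]
tcp_rot: [0.834, -0.551, -0.001, -0.002]
contact_force: [-5.9, 6.0, 9.3]
opening: -0.004
t 14.03 loader TCP [ 55.3 180.4 198.3] shift [0.4 1.3 3.3] turn [-0.0012  0.0044  0.0028] F [-5.9  6.   9.3] op -0.004
```

View pics/w11.png

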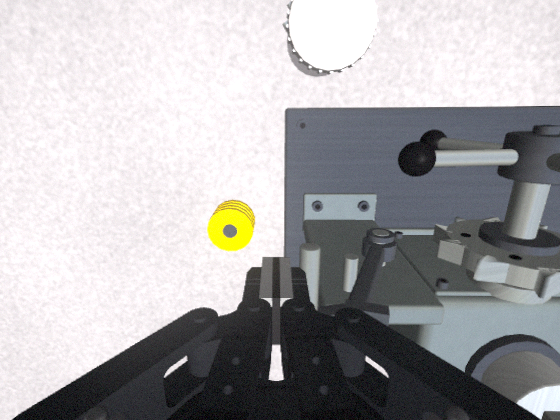

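```bash
python3 -m crank '-6 0 0 0 0 0; 0 0 9 0 0 0; 4 0 0 0 0 0; 3 0 0 0 0 0; 3 0 -1 0 0 0'; python3 -m crank '3 0 -2 0 0 0; 3 0 -2 0 0 0; 3 0 -2 0 0 0;3 0 -2 0 0 0'
python3 - <<'E'
from h import *
delta([54,180,195])
im=optics.read_camera("wrist"); cv2.imwrite("pics/w12.png",cv2.convertScaleAbs(im[:,:,::-1],alpha=1.5))
im=optics.read_camera("scene")[120:260,180:360]; cv2.imwrite("pics/s12.png",cv2.convertScaleAbs(cv2.resize(im[:,:,::-1],None,fx=4,fy=4,interpolation=2),alpha=1.5))
E
```

```text
time: 14.7
eef_pos: [0.4867, 0.1303, 0.188]
tcp_rot: [0.834, -0.551, -0.0, 0.0]
contact_force: [-0.1, -0.1, 0.7]
opening: -0.001
time: 15.2
eef_pos: [0.4915, 0.1196, 0.1965]
tcp_rot: [0.834, -0.551, 0.0, 0.0]
contact_force: [-0.4, -0.1, -0.6]
opening: 0.002
t 15.2 loader TCP [ 54.9 162.5 196.5] shift [-17.5   0.8   1.5] turn [-0.0001 -0.0001  0.0032] F [-0.4 -0.1 -0.6] op 0.002
```

View pics/w12.png

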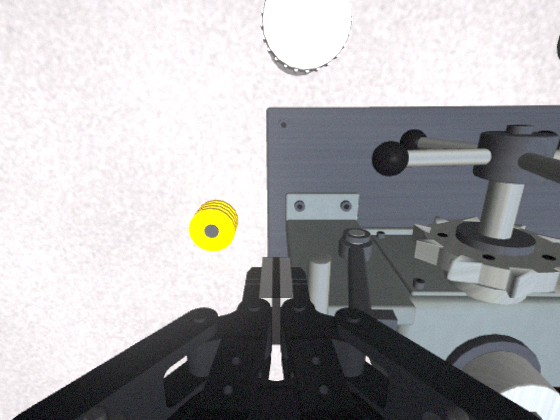

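View pics/s12.png

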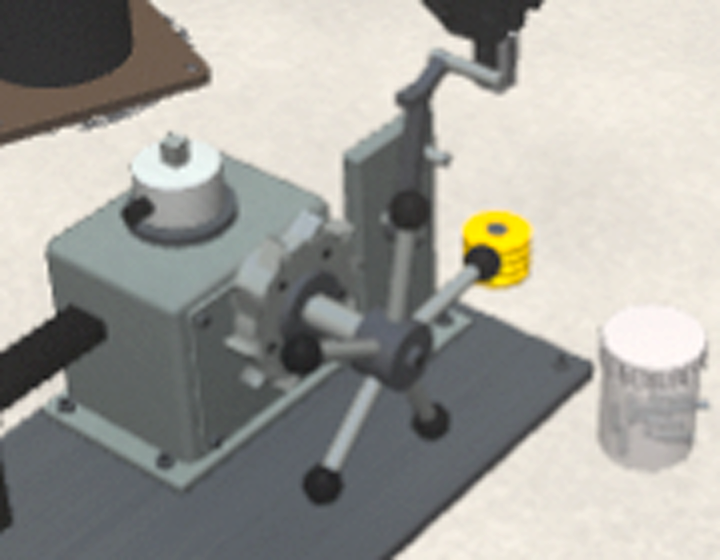

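```bash
python3 -m crank '5 0 -2 0 0 0; 5 0 -2 0 0 0; 5 0 -2 0 0 0;5 0 -1 0 0 0;5 0 -1 0 0 0'; python3 -m crank '5 0 -1 0 0 0; 5 0 0 0 0 0; 5 0 0 0 0 0;5 0 0 0 0 0; 5 0 0 0 0 0'
python3 -m crank '5 0 0 0 0 0; 4 0 0 0 0 0; 0 0 0 0 0 0'
python3 - <<'E'
from h import *
delta([54,105,206])
im=optics.read_camera("wrist"); cv2.imwrite("pics/w13.png",cv2.convertScaleAbs(im[:,:,::-1],alpha=1.5))
E
```

```text
time: 15.92
eef_pos: [0.5014, 0.0964, 0.2044]
tcp_rot: [0.834, -0.551, 0.0, -0.0]
contact_force: [0.0, 0.0, -0.2]
opening: 0.0
time: 16.55
eef_pos: [0.5112, 0.0735, 0.2053]
tcp_rot: [0.834, -0.551, -0.0, 0.0]
contact_force: [0.1, 0.3, -0.2]
opening: -0.0
time: 16.92
eef_pos: [0.5147, 0.0653, 0.2053]
tcp_rot: [0.834, -0.551, -0.0, -0.0]
contact_force: [-0.2, 0.3, 0.5]
opening: -0.002
t 16.93 loader TCP [ 55.  103.5 205.3] shift [-1.5  1.  -0.7] turn [-0.      0.      0.0028] F [-0.2  0.3  0.5] op -0.002
```

View pics/w13.png

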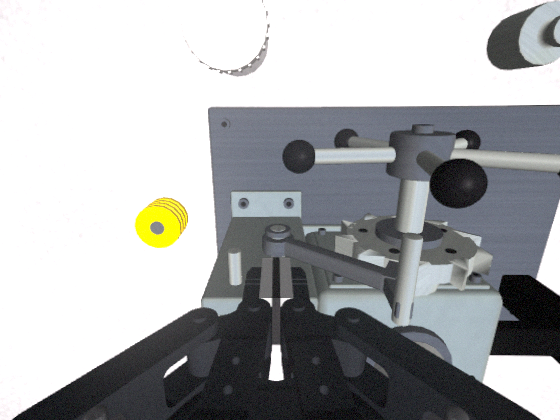

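```bash
python3 -m crank '0 0 -40 0 0 0; 0 0 -40 0 0 0; 30 0 0 0 0 0;50 0 0 0 0 0;30 0 0 0 0 0'; python3 -m crank '0 0 0 0 0 0; 0 0 0 0 0 0'
python3 - <<'E'
from wf import *
delta([54,0,260])
for n in ["wrist","scene","top"]:
    im=optics.read_camera(n); cv2.imwrite(f"pics/{n}14.png",cv2.convertScaleAbs(im[:,:,::-1],alpha=1.5))
im=cv2.imread("pics/scene14.png")[130:310,140:360]; cv2.imwrite("pics/s14z.png",cv2.resize(im,None,fx=3.3,fy=3.3,interpolation=2))
im=cv2.imread("pics/top14.png")[140:330,190:415]; cv2.imwrite("pics/t14z.png",cv2.resize(im,None,fx=3.1,fy=3.1,interpolation=2))
print(pw(L2W(PL,[[72,33,200],[36,33,200]]),wpose()))
E
```

```text
time: 17.6
eef_pos: [0.5582, -0.0371, 0.2855]
tcp_rot: [0.834, -0.551, 0.0, -0.0]
contact_force: [-0.9, 0.8, -0.9]
opening: 0.009
time: 17.85
eef_pos: [0.5574, -0.035, 0.2851]
tcp_rot: [0.834, -0.551, -0.0, -0.0]
contact_force: [-0.0, 0.2, -0.3]
opening: 0.002
t 17.85 loader TCP [ 55.4  -5.5 285.1] shift [-5.5  1.3 25.1] turn [0.0002 0.0008 0.0034] F [-0.   0.2 -0.3] op 0.002
[[223.73576385 193.0984968 ]
 [225.9132667  237.35712993]]
```

View pics/s14z.png

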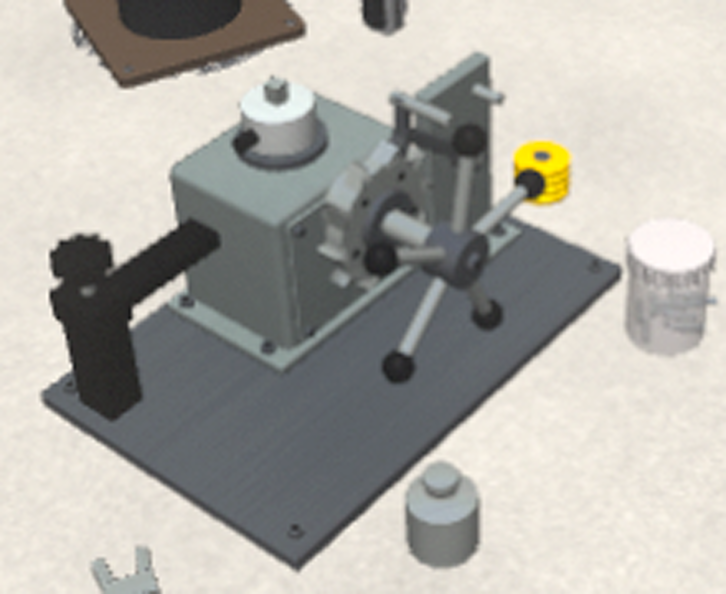

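View pics/t14z.png

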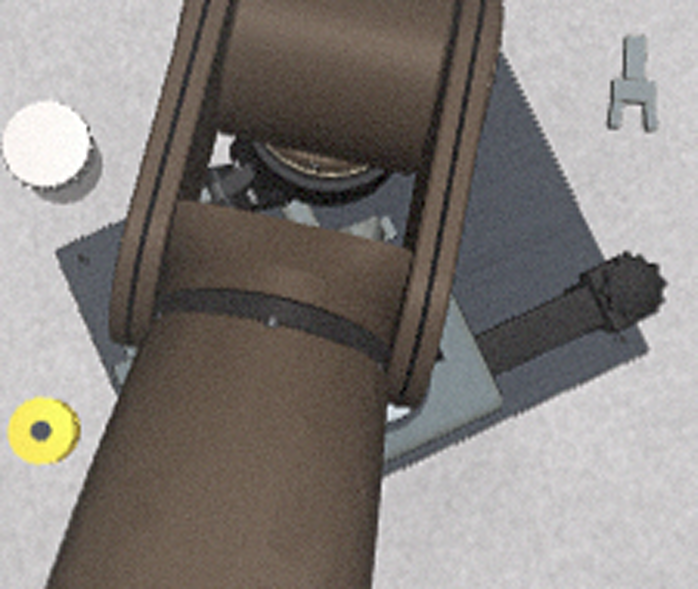

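View pics/wrist14.png

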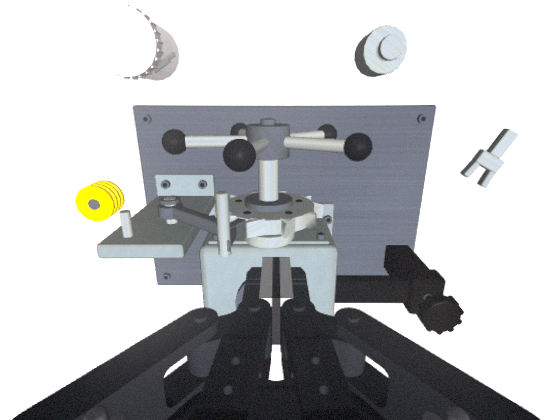

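```bash
python3 - <<'E'
from wf import *
a=cv2.convertScaleAbs(cv2.imread("pics/scene0.png"),alpha=1.5); b=cv2.imread("pics/scene14.png")
y,x=(145,245)
A=a[y:y+45,x:x+50];B=b[y:y+45,x:x+50]
cv2.imwrite("pics/cmp.png",cv2.resize(np.hstack([A,B]),None,fx=7,fy=7,interpolation=0))
# pin shift
t=cv2.cvtColor(a,cv2.COLOR_BGR2GRAY)[156:170,257:277]; g=cv2.cvtColor(b,cv2.COLOR_BGR2GRAY)[150:176,251:283]
print(cv2.minMaxLoc(cv2.matchTemplate(g,t,cv2.TM_CCOEFF_NORMED)),"expect loc (6,6)")
sz=lambda u,v:(140+u/3.3,130+v/3.3)
fitw({0:sz(468,140),4:sz(529,184),1:sz(381,257),2:sz(398,367),3:sz(487,314)},"scene",.6)
E
```

```text
(0.22180837392807007, 0.9995704889297485, (1, 12), (6, 6)) expect loc (6,6)
scene [ 0.5084 -0.0496  0.4079  0.6345]
[[0.4, -0.2], [0.0, -0.2], [-0.1, 0.5], [-0.2, -0.2], [-0.2, 0.1]]
```

View pics/cmp.png

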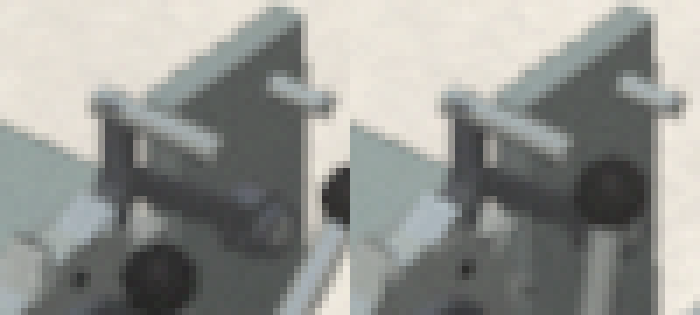

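The pin sits at the same pixels as at the start (match 0.9996, no shift), so the pawl is fully home. The wheel is at about 0.63 and the arm is clear of everything.

```bash
python3 - <<'E'
from h import *
print(ctrl.sign_off())
E
```

```text
the job is handed in; nothing more can be done
None
```

The job is done and handed in at about 18 s of the 61 s allowed. I pushed the pawl over onto its rest by its pin and pushed the top knob back one notch. I then tipped the pawl back so it dropped into the next tooth gap. All of it was done with the shut fingertips, and nothing was gripped.

**Wheel:** the last fit from the scene camera gave 0.634 rad against the 0.628 of one notch. After the final push and before the pawl was tipped back, the wrist and scene cameras gave 0.625 and 0.627.

**Pawl:** in the last scene picture the pin shows no shift from the start (template match 0.9996). That means the nose is fully home.

**Loose things:** the canister, test weight, bumper and wrench head look unmoved in the last pictures; I checked this by eye only.

**Forces:** readings at the ends of moves stayed at about 14 N or below. The highest came while pushing the knob.

**Disagreements and a correction:**
- The wrist and fixed cameras differed by about 5 mm on the loader's position. I used a middle value and let contact settle the rest.
- My first push to tip the pawl back met the pin too near the fingertip's end, so I backed off, went 9 mm lower and pushed again.

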